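Safety switch test at the tortilla counter

ROBOT

A 6-joint arm with a two-finger parallel gripper is mounted at the origin on the work surface. World frame = base frame: x ahead of the robot, y to its left, z up, the work surface at z = 0. Lengths are in m, angles in rad, forces in N, time in s.
With the tool pointing down it reaches from about 0.3 to 0.775 m from the base axis. Payload 14.6 kg.
Tool frame: the origin (TCP) lies at the very end of the fingers, on their centre line; the grasp point (between the pads) lies bot.hold_point_z behind it (bot.hold_point_z is the distance from the TCP to the grasp point, in m); z points along the fingers, y is the direction in which the jaws open and shut (so a half turn about z gives the same grasp; the last joint's range is limited). The gripper opens to 94 mm and grips with 3 to 60 N. Pads are 16 mm wide; open, the fingers measure 119 mm over their backs; the gripper's body (75 mm by 177 mm) begins 78 mm behind the grasp point.
Start: joints at [-1.374, 0.3, 1.521, -0, 1.321, -0.067], TCP at [0.143, -0.531, 0.205] pointing down, gripper open.
Joint ranges: [-3.03, 3.03], [-0.79, 2.21], [0.23, 2.52], [-1.04, 4.18], [0, 3.07], [-2.55, 2.55]. Speed limits (rad/s): [2.22, 2.22, 2.57, 3.14, 3.14, 3.14].

INTERFACE

Orientations are given as a rotation vector (axis times angle).
In Python, from cell import monitor, get_image, calibration, workorder, bot gives the robot as it stands. The module is installed in compiled form; this text tells all that it offers.
- The arm moves only by the shell command python3 -m crank 'ROWS'. ROWS is JSON, a list of rows, each a list of 7 numbers: the closure, from 0 (fully open) to 1 (shut), then the shift along the world's x, y, z in m, then the turn, a rotation vector about the world's x, y, z in rad. A call has exactly 8 rows; each row shifts and turns the commanded pose from where the row before left it; what a row does not reach is not made up. A row lasts 1/10 s, in which the tool goes at most 50 mm and 8.59 degrees, less where a joint would pass 70% of its speed; a pose out of reach is approached as far as the arm can. A call with a gripper value outside its range is refused whole. The fingers move at their own pace and stop on an object; the grip force is fixed at half the most. Time passes only in rows, so rows that do not move let the fingers close, or fill a call up. It gives the time, the measured TCP pose, the force and the opening at its end, in the units of the state.
- monitor.sense(): the state, without advancing time (a new reading comes with each control period).
- get_image(name): name is "scene" or "top"; returns the picture (384x512x3 uint8, red, green, blue); there is no depth.
- calibration(name): a dict with "camera_matrix" (3x3 intrinsics, pixels), "world_from_camera" (4x4, takes a point from camera to world coordinates). Camera axes: x right, y down, z forward; pixel columns grow to the right and rows downward; lengths in m; the calibration is good to about 2 mm. A picture is of the moment at which its call begins. calibration takes no time and is no camera call.
- workorder.hand_in(): hands the job in, once; it reports no verdict.
The state is a dict: "time_s": time; "joint_pos": joint angles; "joint_velocities": joint speeds; "joint_efforts": joint torques, N m; "position": TCP position; "ee_rot": TCP orientation; "ft_force": force on the tool from outside, world axes, zero at the start; "ft_torque": the same for the moment, N m; "opening": finger opening in m.
Only numpy, scipy, OpenCV 4.12 (cv2) and the standard library are available. Lean on these libraries where they do the work, as an engineer would, in place of code of your own. Each camera call takes 0.05 s, during which the arm holds its last target. There are 200 camera calls.

TASK

Two safety switches stand on the counter; test the wider one, which feeds the tortilla machine: press the test button on its top so that its lever drops, then lift the lever all the way up until it latches and stays up by itself, and finally shut the hinged steel guard over the button. The slim switch feeds the scale and must not trip, so leave its lever and guard alone, and leave the other things on the counter where they are.

Things in the scene. Friction and masses are not known exactly. Their poses are not given: they have to be found in the camera images.
- wide_switch: the switch to test: grey box 110 deep (x) x 96 wide (y) x 100 high on a thin foot flange 124 x 108, fixed to the counter. Origin at the centre of its underside, z up, +y across its width; its front, with the lever, faces its own -x, and the test button is on its top
- wide_test_top (a point): centre of the top of its round black test button, diameter 26, standing 18 above the box top, 8 behind (+x of) the box centre, inside a collar of 40 diameter; pressed straight down
- wide_test (a joint): travel of that button in m: 0 out, 0.007 fully down (about 5 N); it releases the lever at about 0.003 to 0.005; it also dips by itself as the lever is lifted past its latch
- wide_lever_tip (a point): middle of the lever's black cross-bar, a cylinder of 14 diameter and 36 long along the switch's y, at the end of a 10 thick steel rod, 75 from the pivot. About 118 above the counter when latched, 40 when dropped, always some 60 to 75 in front of the box. Its ends stand free and can be pinched from above
- wide_lever_pivot (a point): the lever's pivot, on the box front 75 above the counter; the axis runs along the switch's y
- wide_lever (a joint): lever angle in rad: 0 up and latched (rod rises 35 degrees from the level towards the front), 1.1 fully dropped (28 degrees below level); the upper stop is at -0.12 and the latch catches between 0 and -0.05, so lift it to the stop. A light spring (about 2 N at the bar, 4 N when passing the latch) pulls it down until it is latched
- wide_guard_hinge (a point): middle of the guard's hinge line, on the box top 50 behind the box centre; the axis runs along the switch's y
- wide_guard_tab (a point): top face of the finger tab (24 wide, 4 thick, sticking out 14) in the middle of the guard's free edge. The guard is a steel hood 76 long, 80 wide, 26 deep, open underneath; when shut the tab is 82 in front of the hinge line and 26 above it
- wide_guard (a joint): guard angle in rad: 0 shut over the button, about 1.6 upright, 2.0 fully open, leaning to the rear; its stiff hinge stays where it is left
- slim_switch: the other switch, same build but only 56 wide and with its guard shut: not to be touched. Origin at the centre of its underside, front to its own -x
- slim_lever (a joint): lever angle of the slim switch in rad: 0 up and latched, 1.1 dropped
- slim_guard (a joint): guard angle of the slim switch in rad, 0 shut
- shaker: aluminium salt shaker, 38 diameter, 62 high, loose; origin at the centre of its underside
- calculator: black calculator lying flat, 130 x 80 x 14, loose; origin at the centre of its underside
- coin_dish: shallow round dish with coins, 96 diameter, 26 high, loose; origin at the centre of its underside
- salsa_tub: reddish tub with a white lid, 84 diameter, 85 high, loose; origin at the centre of its underside
- screwdriver: screwdriver lying on the counter, loose; origin on its underside
- steel_cup: steel cup, 70 diameter, 80 high, loose; origin at the centre of its underside
Not all that is in view belongs to the job. Leave any brown or red look-alike of the wide_switch alone.

How it is judged:
By the outcome, as a careful person would: the job done as asked, in the order asked, and still so for the second after the job is handed in, with the robot touching nothing.
It also fails if it takes over 64 s, if anything falls off the work surface, if the arm or the gripper's body presses on something with over 40 N, if the wrist force passes 120 N, or if a joint passes its speed limit or range.

## Working session

There is one attempt and no reset: what is moved stays moved. The work goes in short steps, Python scripts to look and compute and a shell command to move; the robot and the scene stay as the last step left them, time stands still between calls to the robot, and variables do not carry over. Pictures are saved under pics/ and viewed, about 8 in all and at most 12, crops included, and the job is handed in when it is done.

```bash
mkdir -p pics
cat > h.py <<'E'
import numpy as np, cv2
from cell import monitor,get_image,calibration,bot
def shot(n,f):
    im=get_image(n); cv2.imwrite('pics/'+f,im[:,:,::-1]); return im
def ray(n,u,v):
    c=calibration(n);K=np.array(c['camera_matrix']);T=np.array(c['world_from_camera'])
    d=T[:3,:3]@np.linalg.solve(K,[u,v,1.]);return T[:3,3],d
def onz(n,u,v,z):
    o,d=ray(n,u,v);return o+d*(z-o[2])/d[2]
def proj(n,p):
    c=calibration(n);K=np.array(c['camera_matrix']);T=np.linalg.inv(np.array(c['world_from_camera']))
    q=K@(T[:3,:3]@np.array(p)+T[:3,3]);return q[:2]/q[2]
E
python3 - <<'E'
from h import *
a=shot('scene','a.png');b=shot('top','b.png')
for n in('scene','top'):print(calibration(n))
print(bot.hold_point_z,monitor.sense())
E
```

```text
{'camera_matrix': array([[395.89099472,   0.        , 259.56415233],
       [  0.        , 395.89099472, 198.37635055],
       [  0.        ,   0.        ,   1.        ]]), 'world_from_camera': array([[ 0.02773685,  0.83138911, -0.55499804,  1.08420136],
       [ 0.9995122 , -0.03103897,  0.00345562,  0.00710755],
       [-0.0143536 , -0.55482316, -0.83184448,  0.91556044],
       [ 0.        ,  0.        ,  0.        ,  1.        ]])}
{'camera_matrix': array([[469.04876528,   0.        , 252.3259674 ],
       [  0.        , 469.04876528, 191.8761906 ],
       [  0.        ,   0.        ,   1.        ]]), 'world_from_camera': array([[-0.02577312, -0.99056102,  0.1346277 ,  0.37993752],
       [-0.99961961,  0.02421458, -0.01320161,  0.0197121 ],
       [ 0.00981705, -0.13491673, -0.99080831,  1.15915666],
       [ 0.        ,  0.        ,  0.        ,  1.        ]])}
0.0188 {'time_s': 0.1, 'joint_pos': array([-1.37357649e+00,  3.00430903e-01,  1.52149728e+00,  4.10894608e-05,
        1.32067802e+00, -6.65862248e-02]), 'joint_velocities': array([-0.00017454, -0.00158124, -0.00358322, -0.00030948, -0.00106335,
       -0.0002179 ]), 'joint_efforts': array([ 1.46340280e-03, -5.32638502e+01, -3.53279757e+01,  7.09460699e-02,
        2.35438946e-02, -6.11528935e-05]), 'position': array([ 0.14338783, -0.53075163,  0.20494382]), 'ee_rot': array([-3.11329982e+00, -4.13035803e-01,  4.15087721e-05]), 'ft_force': array([-0.71878753, -0.36250844, -0.25864024]), 'ft_torque': array([ 0.01493781, -0.00335803,  0.01848254]), 'opening': 0.09432879003964825}
```

View pics/a.png

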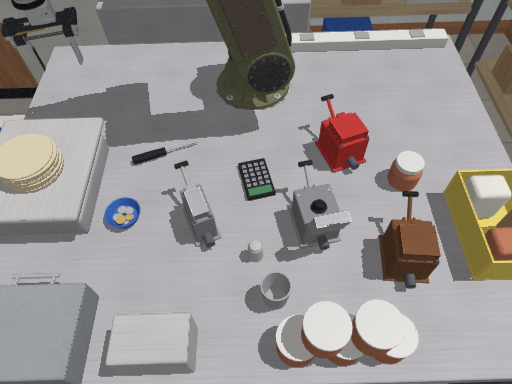

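View pics/b.png

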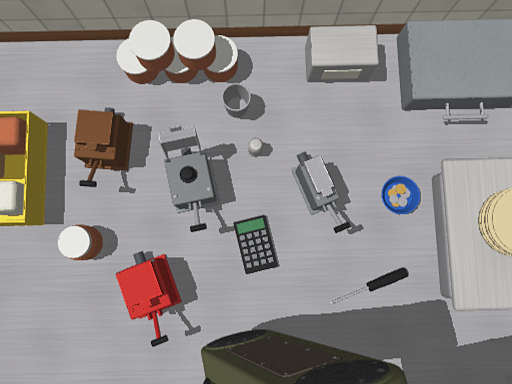

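The scene view shows the wide switch with its button at about (319,206) and its bar at (305,163). In the top view they are at (188,174) and (198,227), and the guard is open at (180,138). Next I'll measure it by triangulating from both views.

Run:
```python
from h import *
def blob(n,f,u,v,r=14,t=60):
    im=cv2.imread('pics/'+f);g=im.max(2);m=np.zeros_like(g);m[v-r:v+r,u-r:u+r]=(g[v-r:v+r,u-r:u+r]<t)
    k,l,s,c=cv2.connectedComponentsWithStats(m)
    i=1+np.argmax(s[1:,4]);ys,xs=np.nonzero(l==i);print(n,c[i],s[i],cv2.minAreaRect(np.c_[xs,ys].astype(np.float32)));return c[i]
def tri(a,b):
    o1,d1=ray('scene',*a);o2,d2=ray('top',*b)
    s=np.linalg.lstsq(np.c_[d1,-d2],o2-o1,rcond=None)[0];p,q=o1+d1*s[0],o2+d2*s[1];return (p+q)/2,np.linalg.norm(p-q)
B=[blob('scene','a.png',319,206),blob('top','b.png',188,174)]
L=[blob('scene','a.png',305,163,10),blob('top','b.png',198,227,11)]
print('button',tri(*B),onz('scene',*B[0],.114),onz('top',*B[1],.114))
print('bar',tri(*L),onz('scene',*L[0],.118),onz('top',*L[1],.118))
a=cv2.imread('pics/a.png')[140:270,260:390];b=cv2.imread('pics/b.png')[105:245,130:270]
cv2.imwrite('pics/c.png',np.hstack([cv2.resize(a,(390,390),interpolation=2),cv2.resize(b,(390,390),interpolation=2)]))
```

```text
scene [318.48235294 206.25294118] [311 200  16  13 170] ((318.5, 206.0), (12.0, 15.0), 90.0)
top [187.96774194 174.10138249] [180 166  17  17 217] ((187.75001525878906, 174.25001525878906), (15.55634880065918, 16.26345443725586), 45.0)
scene [304.88888889 162.7962963 ] [298 160  14   6  54] ((304.5540771484375, 162.82432556152344), (4.1099748611450195, 13.31631851196289), 80.53767395019531)
top [197.73417722 227.27848101] [190 224  16   8  79] ((197.75880432128906, 227.16468811035156), (5.206331729888916, 15.510529518127441), 77.47119140625)
button (array([0.5685435 , 0.15256657, 0.10004422]), np.float64(0.0016550607204672862)) [0.57735268 0.15090114 0.114     ] [0.56598409 0.14999491 0.114     ]
bar (array([0.44537798, 0.1295358 , 0.11655388]), np.float64(0.0012246440640551897)) [0.44651629 0.12993102 0.118     ] [0.44524842 0.12876964 0.118     ]
```

View pics/c.png

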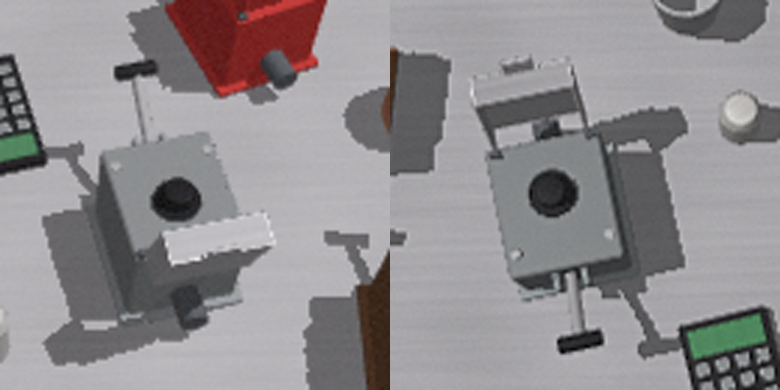

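Triangulation puts the button at (0.568, 0.1525) and the bar at (0.445, 0.1295). The switch yaw is about +10.5° and its origin is about (0.560, 0.151). I'll move over the button with the fingers shut.

```bash
python3 -m crank '[[1,0.026,0.042,0.003,0,0,-0.005],[1,0.026,0.042,0.003,0,0,-0.005],[1,0.026,0.042,0.003,0,0,-0.005],[1,0.026,0.042,0.003,0,0,-0.005],[1,0.026,0.042,0.003,0,0,-0.005],[1,0.026,0.042,0.003,0,0,-0.005],[1,0.026,0.042,0.003,0,0,-0.005],[1,0.026,0.042,0.003,0,0,-0.005]]'
python3 -m crank '[[1,0.026,0.042,0.003,0,0,-0.005],[1,0.026,0.042,0.003,0,0,-0.005],[1,0.026,0.042,0.003,0,0,-0.005],[1,0.026,0.042,0.003,0,0,-0.005],[1,0.026,0.042,0.003,0,0,-0.005],[1,0.026,0.042,0.003,0,0,-0.005],[1,0.026,0.042,0.003,0,0,-0.005],[1,0.026,0.042,0.003,0,0,-0.005]]'
```

```text
time_s: 0.9
position: [0.3519, -0.1931, 0.2296]
ee_rot: [3.122, 0.35, 0.0]
ft_force: [1.1, 0.0, 0.5]
opening: 0.0332
time_s: 1.7
position: [0.56, 0.1431, 0.2532]
ee_rot: [3.128, 0.288, -0.001]
ft_force: [-0.5, -1.4, 0.3]
opening: 0.0006
```

```bash
python3 -m crank '[[1,0.008,0.0095,-0.02,0,0,0],[1,0,0,-0.03,0,0,0],[1,0,0,-0.03,0,0,0],[1,0,0,-0.03,0,0,0],[1,0,0,-0.015,0,0,0],[1,0,0,0,0,0,0],[1,0,0,0,0,0,0],[1,0,0,0,0,0,0]]'
python3 - <<'E'
from h import *
a=shot('scene','d1.png');b=shot('top','d2.png')
a=a[140:270,260:390];b=b[105:245,130:270]
cv2.imwrite('pics/d.png',np.hstack([cv2.resize(a,(390,390)),cv2.resize(b,(390,390))])[:,:,::-1])
E
```

```text
time_s: 2.5
position: [0.5679, 0.1506, 0.1297]
ee_rot: [-3.128, -0.288, -0.003]
ft_force: [0.4, 0.3, -0.0]
opening: 0.0005
```

View pics/d.png

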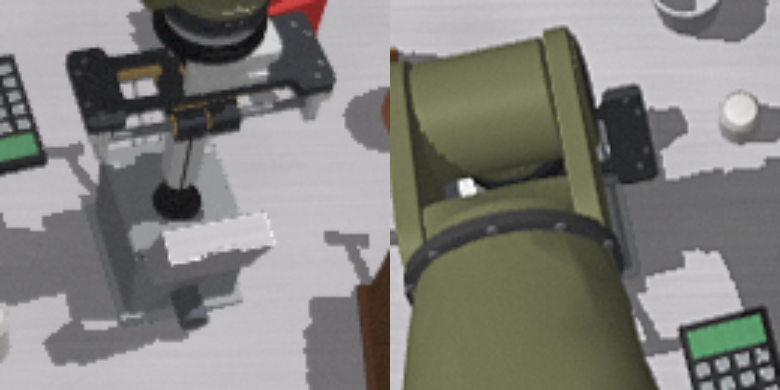

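The left half of the crop shows the shut fingers centred over the black button, at about (180,200). I'll press it now.

```bash
python3 -m crank '[[1,0,0.0015,-0.006,0,0,0],[1,0,0,-0.004,0,0,0],[1,0,0,-0.003,0,0,0],[1,0,0,-0.002,0,0,0],[1,0,0,-0.001,0,0,0],[1,0,0,0,0,0,0],[1,0,0,0,0,0,0],[1,0,0,0,0,0,0]]'
```

```text
time_s: 3.4
position: [0.5674, 0.1521, 0.1126]
ee_rot: [-3.128, -0.288, -0.0]
ft_force: [-1.6, 1.3, 3.7]
opening: 0.0007
```

```bash
python3 -m crank '[[1,0,0,-0.0015,0,0,0],[1,0,0,-0.001,0,0,0],[1,0,0,0,0,0,0],[1,0,0,0,0,0,0],[1,0,0,0.03,0,0,0],[1,0,0,0.04,0,0,0],[1,0,0,0.02,0,0,0],[0.3,-0.04,-0.007,0,0,0,0]]'
python3 -m crank '[[0.3,-0.045,-0.008,0,0,0,0],[0.3,-0.042,-0.008,0,0,0,0],[0.3,0,0,0,0,0,0],[0.3,0,0,0,0,0,0],[0.3,0,0,0,0,0,0],[0.3,0,0,0,0,0,0],[0.3,0,0,0,0,0,0],[0.3,0,0,0,0,0,0]]'
python3 - <<'E'
from h import *
a=shot('scene','e1.png')
a=a[110:270,240:400]
cv2.imwrite('pics/e.png',cv2.resize(a,(560,560))[:,:,::-1])
print(monitor.sense()['ft_force'])
E
```

```text
time_s: 4.2
position: [0.5302, 0.1452, 0.2022]
ee_rot: [-3.128, -0.288, -0.008]
ft_force: [-0.6, -0.5, 0.3]
opening: 0.0054
time_s: 5.0
position: [0.4407, 0.129, 0.1997]
ee_rot: [3.128, 0.288, -0.001]
ft_force: [0.5, 0.5, -0.2]
opening: 0.0653
[ 1.24791846  0.32413848 -0.20485645]
```

View pics/e.png

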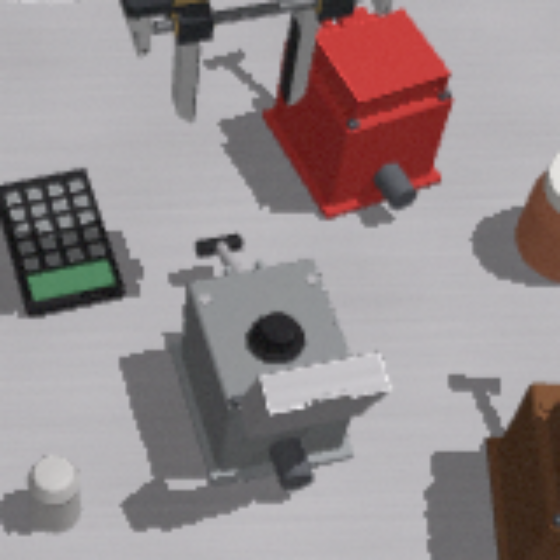

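The lever has dropped, with its bar at about (302.6,179.7). Before going down I'll check the bar position and the gripper body's clearance to the red switch.

Run:
```python
from h import *
print(onz('scene',302.6,179.7,.04))
im=cv2.imread('pics/b.png').astype(int);m=((im[:,:,2]>100)&(im[:,:,1]<60)&(im[:,:,0]<60))
m[:245]=0;m[330:]=0;m[:,:100]=0;m[:,200:]=0
ys,xs=np.nonzero(m)
O=np.array([.441,.129]);u=np.array([.983,.182]);v=np.array([-.182,.983])
h=cv2.convexHull(np.c_[xs,ys].astype(np.int32))[:,0]
for p in h[::3]:
    w=onz('top',*p,.1)[:2];print(p,w.round(3),((w-O)@u).round(3),((w-O)@v).round(3))
```

```text
[0.44295363 0.13029436 0.04      ]
[180 302] [0.283 0.171] -0.148 0.07
[131 318] [0.251 0.279] -0.159 0.182
[116 275] [0.345 0.313] -0.061 0.198
[127 268] [0.36  0.289] -0.051 0.172
[164 255] [0.386 0.207] -0.04 0.086
[180 300] [0.287 0.171] -0.144 0.07
```

```bash
python3 -m crank '[[0.3,0.001,0.0005,-0.03,0,0,0],[0.3,0,0,-0.04,0,0,0],[0.3,0,0,-0.035,0,0,0],[0.3,0,0,-0.03,0,0,0],[0.3,0,0,-0.02,0,0,0],[0.3,0,0,-0.012,0,0,0],[0.3,0,0,-0.006,0,0,0],[0.3,0,0,0,0,0,0]]'
python3 -m crank '[[0.8,0,0,0,0,0,0],[0.8,0,0,0,0,0,0],[0.8,0,0,0,0,0,0],[0.8,0,0,0,0,0,0],[0.8,0,0,0,0,0,0],[0.8,0,0,0,0,0,0],[0.8,0,0,0,0,0,0],[0.8,0,0,0,0,0,0]]'
```

```text
time_s: 5.85
position: [0.4415, 0.1295, 0.0269]
ee_rot: [3.128, 0.288, -0.001]
ft_force: [0.3, -0.4, 1.2]
opening: 0.0658
time_s: 6.65
position: [0.4418, 0.1284, 0.0273]
ee_rot: [3.126, 0.289, 0.001]
ft_force: [1.4, -11.9, 2.2]
opening: 0.0352
```

```bash
python3 -m crank '[[0.8,-0.004,-0.002,0.008,0,0,0],[0.8,-0.0025,-0.0005,0.009,0,0,0],[0.8,-0.0016,-0.0003,0.009,0,0,0],[0.8,-0.0006,-0.0001,0.009,0,0,0],[0.8,0.0006,0.0001,0.009,0,0,0],[0.8,0.0016,0.0003,0.009,0,0,0],[0.8,0.0025,0.0005,0.009,0,0,0],[0.8,0.004,0.0007,0.008,0,0,0]]'
python3 -m crank '[[0.8,0.0023,0.0005,0.004,0,0,0],[0.8,0.0024,0.0004,0.004,0,0,0],[0.8,0.0028,0.0005,0.0036,0,0,0],[0.8,0.0028,0.0005,0.0036,0,0,0],[0.8,0.001,0,0.002,0,0,0],[0.8,0,0,0,0,0,0],[0.8,0,0,0,0,0,0],[0.8,0,0,0,0,0,0]]'
```

```text
time_s: 7.45
position: [0.4406, 0.1279, 0.0974]
ee_rot: [3.128, 0.288, -0.003]
ft_force: [-2.8, -5.0, -4.1]
opening: 0.0351
time_s: 8.25
position: [0.4523, 0.1301, 0.1141]
ee_rot: [3.128, 0.288, -0.001]
ft_force: [-4.5, -3.3, -1.8]
opening: 0.0357
```

```bash
python3 -m crank '[[0.8,0.0015,0.0003,0.002,0,0,0],[0.8,0.0008,0,0.001,0,0,0],[0.8,0,0,0,0,0,0],[0.8,0,0,0,0,0,0],[0.8,0,0,0,0,0,0],[0.8,0,0,0,0,0,0],[0.8,0,0,0,0,0,0],[0.8,0,0,0,0,0,0]]'
```

```text
time_s: 9.05
position: [0.455, 0.1305, 0.1171]
ee_rot: [-3.128, -0.288, 0.0]
ft_force: [-4.3, -0.2, -2.7]
opening: 0.0355
```

Run:
```python
from h import *
a=shot('scene','f1.png')
a=a[110:230,250:370]
cv2.imwrite('pics/f.png',cv2.resize(a,(600,600),interpolation=2)[:,:,::-1])
```

```text
(no output)
```

View pics/f.png

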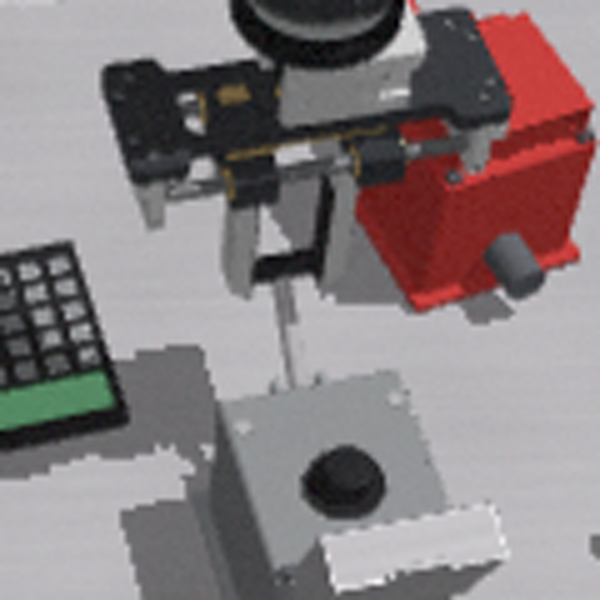

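```bash
python3 - <<'E'
from h import *
for e in (25,30,35,40,42,46):
    f=.055+.075*np.cos(np.radians(e));z=.075+.075*np.sin(np.radians(e))
    print(e,proj('scene',[.560-.983*f,.151-.182*f,z]).round(1),np.round([.560-.983*f,.151-.182*f,z],4))
E
python3 -m crank '[[0.8,0.001,0.0002,0.002,0,0,0],[0.8,0.001,0.0002,0.001,0,0,0],[0.8,0,0,0,0,0,0],[0.8,0,0,0,0,0,0],[0.8,0,0,0,0,0,0],[0.8,0,0,0,0,0,0],[0.8,0,0,0,0,0,0],[0.8,0,0,0,0,0,0]]'
```

```text
25 [303.8 163.3] [0.4391 0.1286 0.1067]
30 [304.3 162.8] [0.4421 0.1292 0.1125]
35 [304.8 162.5] [0.4455 0.1298 0.118 ]
40 [305.4 162.4] [0.4495 0.1305 0.1232]
42 [305.6 162.4] [0.4511 0.1308 0.1252]
46 [306.2 162.6] [0.4547 0.1315 0.129 ]
time_s: 9.9
position: [0.4571, 0.1309, 0.1201]
ee_rot: [-3.128, -0.288, -0.001]
ft_force: [3.6, 2.8, -8.7]
opening: 0.0356
```

The downward force on the tool is now -8.7 N, so the lever is at its stop. I'll release it and raise the arm to look.

```bash
python3 -m crank '[[0.3,0,0,0,0,0,0],[0.3,0,0,0,0,0,0],[0.3,0,0,0,0,0,0],[0.3,0,0,0,0,0,0],[0.3,0,0,0.03,0,0,0],[0.3,0,0,0.04,0,0,0],[0.3,0,0,0.04,0,0,0],[0.3,0,0,0,0,0,0]]'
python3 - <<'E'
from h import *
a=shot('scene','g1.png')
a=a[110:270,240:400]
cv2.imwrite('pics/g.png',cv2.resize(a,(560,560),interpolation=2)[:,:,::-1])
E
```

```text
time_s: 10.7
position: [0.4587, 0.1312, 0.2352]
ee_rot: [-3.127, -0.288, -0.013]
ft_force: [0.3, 0.6, -1.1]
opening: 0.0659
```

View pics/g.png

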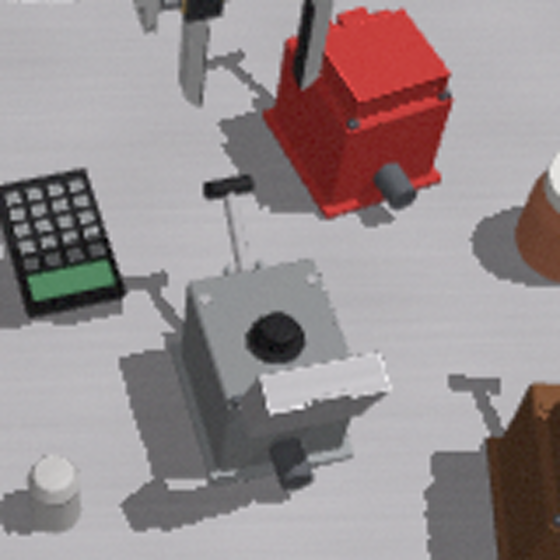

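The lever stays up by itself, with its bar at crop (228,186). Next is the guard, starting with its angle.

```bash
python3 - <<'E'
from h import *
for t in (1.6,1.8,2.0):
    f=.082*np.cos(t)-.026*np.sin(t);z=.1+.082*np.sin(t)+.026*np.cos(t)
    print(t,round(f,4),round(z,4),proj('top',[.609-.983*f,.160-.182*f,z]).round(1),'seen 175.2,128.7')
E
python3 -m crank '[[1,0.041,0.0077,0.005,0,0,0],[1,0.041,0.0077,0.005,0,0,0],[1,0.041,0.0077,0.005,0,0,0],[1,0.041,0.0077,0,0,0,0],[1,0.041,0.0077,0,0,0,0],[1,0.038,0.0075,0,0,0,0],[1,0,0,0,0,0,0],[1,0,0,0,0,0,0]]'
```

```text
1.6 -0.0284 0.1812 [176.6 136.1] seen 175.2,128.7
1.8 -0.044 0.1739 [175.8 130.1] seen 175.2,128.7
2.0 -0.0578 0.1637 [175.3 125.3] seen 175.2,128.7
time_s: 11.55
position: [0.6998, 0.1768, 0.242]
ee_rot: [3.128, 0.288, -0.006]
ft_force: [-1.7, 0.1, 0.0]
opening: 0.0056
```

The guard is at about 1.87 rad, with its tab at f = -49 mm from the hinge. The tool is behind it, so I'll descend and push forward.

```bash
python3 -m crank '[[1,0.001,0,-0.03,0,0,0],[1,0,0,-0.03,0,0,0],[1,0,0,-0.03,0,0,0],[1,0,0,0,0,0,0],[1,-0.01,-0.0018,0,0,0,0],[1,-0.01,-0.0018,0,0,0,0],[1,-0.01,-0.0018,0,0,0,0],[1,0,0,0,0,0,0]]'
python3 -m crank '[[1,-0.007,-0.0013,0,0,0,0],[1,-0.007,-0.0013,0,0,0,0],[1,-0.007,-0.0013,0,0,0,0],[1,-0.007,-0.0013,0.001,0,0,0],[1,0,0,0,0,0,0],[1,0,0,0,0,0,0],[1,0,0,0,0,0,0],[1,0,0,0,0,0,0]]'
```

```text
time_s: 12.35
position: [0.6704, 0.1714, 0.158]
ee_rot: [-3.128, -0.289, -0.004]
ft_force: [0.1, -0.5, 0.4]
opening: 0.0006
time_s: 13.15
position: [0.6431, 0.1662, 0.1559]
ee_rot: [3.128, 0.288, -0.001]
ft_force: [-0.7, -1.2, -0.5]
opening: 0.0005
```

```bash
python3 -m crank '[[1,-0.0075,-0.0014,0.002,0,0,0],[1,-0.0075,-0.0014,0.002,0,0,0],[1,-0.008,-0.0015,0.0005,0,0,0],[1,-0.008,-0.0015,0,0,0,0],[1,-0.0075,-0.0014,-0.0015,0,0,0],[1,-0.0075,-0.0014,-0.0018,0,0,0],[1,0,0,0,0,0,0],[1,0,0,0,0,0,0]]'
python3 - <<'E'
from h import *
a=shot('scene','i1.png')
a=a[110:270,240:400]
cv2.imwrite('pics/i.png',cv2.resize(a,(560,560),interpolation=2)[:,:,::-1])
E
```

```text
time_s: 13.95
position: [0.5969, 0.1576, 0.1574]
ee_rot: [3.128, 0.288, -0.0]
ft_force: [-1.1, 0.4, 0.9]
opening: 0.0002
```

View pics/i.png

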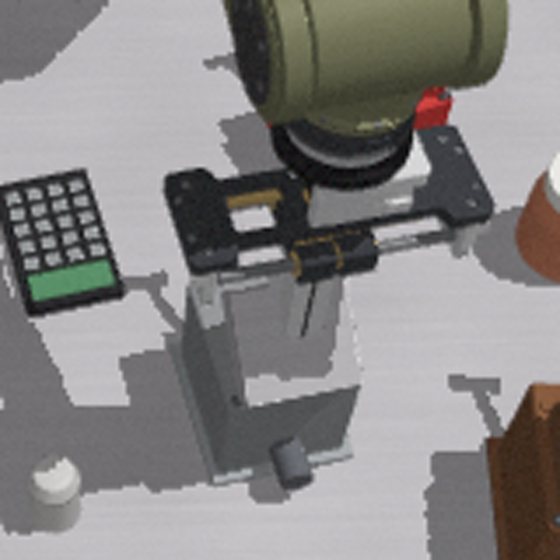

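The guard is leaning forward at about 45°, with the fingertip on its outer plate. I'll keep going down along the arc.

```bash
python3 -m crank '[[1,-0.007,-0.0013,-0.003,0,0,0],[1,-0.007,-0.0013,-0.0045,0,0,0],[1,-0.006,-0.0011,-0.005,0,0,0],[1,-0.006,-0.0011,-0.006,0,0,0],[1,-0.0045,-0.0008,-0.0065,0,0,0],[1,-0.004,-0.0007,-0.0065,0,0,0],[1,0,0,0,0,0,0],[1,0,0,0,0,0,0]]'
python3 -m crank '[[1,0,0,-0.001,0,0,0],[1,0,0,-0.001,0,0,0],[1,0,0,0,0,0,0],[1,0,0,0,0,0,0],[1,0,0,0,0,0,0],[1,0,0,0,0,0,0],[1,0,0,0,0,0,0],[1,0,0,0,0,0,0]]'
```

```text
time_s: 14.8
position: [0.5632, 0.1515, 0.1271]
ee_rot: [-3.128, -0.288, -0.005]
ft_force: [0.2, -0.3, 11.2]
opening: 0.0007
time_s: 15.6
position: [0.5634, 0.1515, 0.1269]
ee_rot: [-3.128, -0.288, -0.006]
ft_force: [-8.5, -3.2, 28.1]
opening: 0.0005
```

It sits firmly on its stop, at 28 N with z = 0.127. I'll raise the arm and move it clear for the check.

```bash
python3 -m crank '[[1,0,0,0.02,0,0,0],[1,0,0,0.04,0,0,0],[1,0,0,0.04,0,0,0],[1,-0.02,-0.045,0,0,0,0],[1,-0.02,-0.045,0,0,0,0],[1,-0.02,-0.045,0,0,0,0],[1,-0.02,-0.045,0,0,0,0],[1,-0.02,-0.045,0,0,0,0]]'
python3 -m crank '[[1,-0.02,-0.045,0,0,0,0],[1,-0.02,-0.045,0,0,0,0],[1,-0.02,-0.045,0,0,0,0],[1,-0.02,-0.045,0,0,0,0],[1,0,0,0,0,0,0],[1,0,0,0,0,0,0],[1,0,0,0,0,0,0],[1,0,0,0,0,0,0]]'
python3 - <<'E'
from h import *
a=shot('scene','j1.png');b=shot('top','j2.png')
d=cv2.absdiff(b[...,::-1],cv2.imread('pics/b.png'))
a=cv2.resize(a[110:270,240:400],(390,390),interpolation=2)
cv2.imwrite('pics/j.png',np.hstack([a,cv2.resize(b[:,:340],(345,390))])[:,:,::-1])
E
```

```text
time_s: 16.4
position: [0.4612, -0.0751, 0.2235]
ee_rot: [-3.128, -0.289, 0.0]
ft_force: [0.6, -1.4, -0.6]
opening: 0.0001
time_s: 17.2
position: [0.383, -0.2526, 0.2238]
ee_rot: [-3.128, -0.291, -0.0]
ft_force: [0.3, -0.5, 0.1]
opening: 0.0004
```

View pics/j.png

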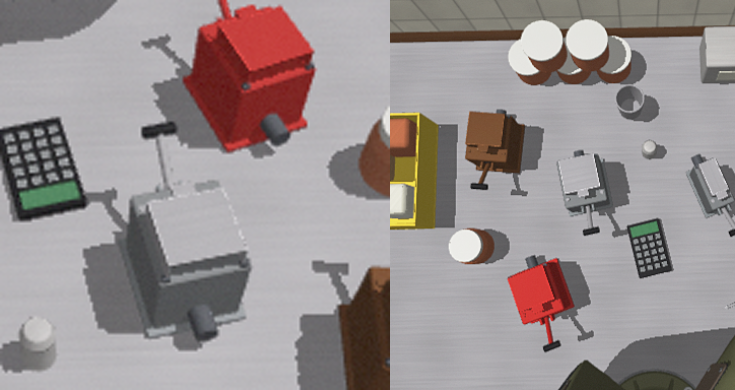

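The guard is shut. The lever bar is at full-image pixel (304.8,163.3), against (304.9,162.8) when it was latched at the start. Nothing else appears to have moved.

```bash
python3 -c "
from cell import workorder;print(workorder.hand_in())"
```

```text
the job is handed in; nothing more can be done
None
```

The wide switch is tested and handed in, at about 17 s of the 64 s allowed. I pressed its test button and the lever dropped. I then pinched the bar, lifted the lever to its stop, released it and swung the guard shut from behind.

- **Lever:** in the last picture the bar is at about (304.8, 163.3), against (304.9, 162.8) when latched at the start. It stayed up after I let go and through the guard closing.
- **Guard:** it lies flat over the button. The stop was felt at z = 0.127 m with a 28 N press, about where a shut guard should be (0.126 m).
- **Everything else:** the neighbouring switches, calculator, shaker and cup look unmoved in the last pictures. I judged this by eye. The coin dish and most of the screwdriver were outside my last crop, but the arm never came close to them. The arm ended clear of everything.
- **One disagreement:** while lifting, the tool went about 5–8 mm past the computed upper stop before resistance rose to 8.7 N. The bar probably slid a little in the pads, and the lever still latched.

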